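# Clear the catch cup, unclip the stick and send it down the chute

### The arm

A 6-joint arm with a two-finger parallel gripper is mounted at the origin on the work surface. World frame = base frame: x ahead of the robot, y to its left, z up, the work surface at z = 0. Lengths are in m, angles in rad, forces in N, time in s.
With the tool pointing down it reaches from about 0.425 to 0.95 m from the base axis. Payload 3.5 kg.
Tool frame: the origin (TCP) lies on the centre line of the jaws, within the pads' length; the fingertips stand 14 mm ahead of it and the grasp point (between the pads) lies 5 mm behind it (ctrl.tip_reach is the distance from the TCP to the fingertips, in m); z points along the fingers, y is the line along which they close (so a half turn about z gives the same grasp; the last joint's range is limited). The gripper opens to 85 mm and grips with 20 to 120 N. Pads are 22 mm wide; open, the fingers measure 114 mm over their backs; the gripper's body (76 mm by 85 mm) begins 54 mm behind the grasp point. The pads swing forward as they close: fully open they stand 13 mm farther back than shut.
Start: joints at [-1.435, 0.286, 1.577, -0, 1.279, -0.15], TCP at [0.19, -0.648, 0.245] pointing down, gripper open.
Joint ranges: [-2.77, 2.77], [-0.9, 2.22], [0.21, 2.48], [-1.53, 4.67], [0.24, 2.81], [-2.84, 2.84]. Speed limits (rad/s): [2.79, 2.79, 3.14, 3.14, 3.14, 3.14].

### API

Orientations are given as a unit quaternion [x, y, z, w].
In Python, from plant import get_state, imaging, workorder, ctrl gives the robot as it stands. The module is installed in compiled form; this text tells all that it offers.
- The arm moves only by the shell command python3 -m jog 'ROWS' [FORCE]. ROWS is JSON, a list of rows, each a list of 7 numbers: the closure, from 0 (fully open) to 1 (shut), then the shift along the tool's x, y, z in mm, then the turn, a rotation vector about the tool's x, y, z in rad. In form: [[gripper, tx, ty, tz, ax, ay, az], ...]. A call has 1 to 12 rows; each row is the pose to reach, as a shift and turn from the pose commanded when the call began, along the tool's axes at that moment; what a row does not reach only later rows make up. A row lasts 1/10 s, in which the tool goes at most 50 mm and 8.59 degrees, less where a joint would pass 70% of its speed; a pose out of reach is approached as far as the arm can. A call with a gripper value outside its range is refused whole. The fingers move at their own pace and stop on an object; FORCE is the grip in N (left out, the last holds). Time passes only in rows, so rows that repeat a pose let the fingers close. It gives the time, the measured TCP pose, the force, the opening and the grip force at its end, in the units of the state.
- get_state(): the state, without advancing time (a new reading comes with each control period).
- imaging.read_camera(name): name is "side" or "top" or "wrist"; returns a dict with "image" (420x560x3 uint8, blue, green, red), "fx", "fy", "cx", "cy" (pixels), "R" (3x3) and "t" (3): a world point X has camera coordinates R X + t; the wrist camera has in their place "tool_from_camera" (4x4, takes a point from camera to tool coordinates, whose origin is the TCP and whose axes are the flange's). Camera axes: x right, y down, z forward; pixel columns grow to the right and rows downward; lengths in m; the calibration is good to about 2 mm. A picture is of the moment at which its call begins: read the wrist's pose just before it. There is no depth.
- workorder.sign_off(): hands the job in; it is judged then, once.
The state is a dict: "time": time; "qpos": joint angles; "dq": joint speeds; "joint_efforts": joint torques, N m; "eef_pos": TCP position; "tcp_rot": TCP orientation; "contact_force": force on the tool from outside, world axes, zero at the start; "wrist_torque": the same for the moment, N m; "opening": opening from 0.0 (shut) to 1.0 (fully open); "finger_force": force on a finger pad.
Only numpy, scipy, OpenCV 4.12 (cv2) and the standard library are available. Lean on these libraries where they do the work, as an engineer would, in place of code of your own. Each camera call takes 0.05 s, during which the arm holds its last target. There are 200 camera calls.

### The job

The grey hub is sitting in the catch cup under the tin chute: take it out first and set it down flat on the cork mat. Then swing the red sprung clamp arm up past the point where it stays open by itself and let go of it, take out the teal-capped stick that it held, and let the stick go on the upper half of the chute, close to the tin, so that it slides down and comes to rest in the cup. Do not let hub or stick fall from a height, leave the clamp standing open, and do not disturb the other things in the drawer.

Things in the scene. Friction and masses are not known exactly. Their poses are not given: they have to be found in the camera images.
- hub: Pale grey plastic USB hub, a block 76 (its x) x 42 (y) x 24 mm high with black ports in the long sides and a steel plug stub 14 mm wide reaching 6 mm out of its +x end; about 90 g. Origin: centre of the block's underside, z up. It starts lying in the catch cup, at any yaw within about 0.5 rad of the cup's axes. Grip it across its 42 mm.
- stick: Memory stick with a teal silicone cap on its -x end and an aluminium body, a bar 74 (its x) x 18 (y) x 12 mm high; about 35 g. Origin: centre of its underside, z up as it starts. It starts lying on the clamp's black rest, held there by the clamp arm, its length along the clamp's y axis.
- cup: Shallow round aluminium catch cup at the foot of the chute, fixed. Origin: centre of its underside, on the drawer floor (10 mm above the desk). 128 mm across at the base, 136 mm at the rim, 32 mm high, wall 3 mm, floor 4 mm thick. The chute is on its +x side.
- slide: Tin chute, fixed, sloping 42 degrees down towards the robot into the cup. Origin: middle of its lower end, on the tin, 50 mm to +x of the cup's centre, 42 mm above its underside. x points up the slope, y across, z square off the tin. 215 mm long, 100 mm wide between cheeks 22 mm high; an end plate 30 mm high closes the upper end. A stick laid across it (length along y) slides down by itself.
- mat: Cork mat, fixed on the drawer floor, 130 (x) x 100 (y) x 3 mm high. Origin: centre of its underside, z up.
- clamp: Sprung clamp, fixed on the drawer floor on a steel plate 4 mm thick (x -25 to 90 mm, 50 mm wide). Origin: on the drawer floor under the middle of the black rest that carries the stick; z up, x towards the hinge. The rest is 14 (x) x 64 (y) mm, top 18 mm above the origin. Hinge at x = 67 mm, 40 mm up, between cheeks from x = 56 to 78 mm, 36 mm wide over all, 48 mm high.
- clamp_arm (a joint): Angle of the red clamp arm (rad). 0: closed, level, its rubber foot on the stick. Grows as the tip swings up and back over the hinge. A spring pulls it shut below about 1.2 rad (2.6 N at the tip when closed) and open above that; let go beyond, it swings on to its stop at 2.05 rad and stays.
- clamp_hinge (a point): Point on the hinge axis of the clamp arm, mid-width; axes as body clamp. The hinge axis is parallel to the clamp's y.
- clamp_tip (a point): Point on the red arm's centre line, 102 mm from the hinge, 10 mm short of its free end; axes turn with the arm (those of the clamp when closed). The arm is a plain bar 12 mm wide (y), 8 mm thick: pinch it from above across the 12 mm. Closed, this point is 40 mm above the drawer floor and 35 mm in front of the stick's middle.
- card: Bystander: navy card-shaped drive, 84 x 54 x 8 mm with a short plug, lying in the drawer; origin: centre of its underside.
- opener: Bystander: brass bottle-opener drive, about 95 x 33 x 7 mm, lying in the drawer; origin: on its underside near its middle.
- tape: Bystander: yellow ring of tape, 56 mm across, 18 mm high; origin: centre of its underside.
- eraser: Bystander: white eraser 48 x 22 x 13 mm; origin: centre of its underside.
- tin: Bystander: round copper-coloured clip tin 57 mm across, 24 mm high; origin: centre of its underside.
Not all that is in view belongs to the job. Leave any blue look-alike of the stick alone. Leave any pink look-alike of the hub alone.

How it is judged:
On the way, in this order (a step that is already met when the one before it is completed fails the run):
1. the hub lies flat on the cork mat, let go, while the clamp is still shut (x of hub in the frame of mat between -0.045 and 0.045 m and y of hub in the frame of mat between -0.035 and 0.035 m and z of hub in the frame of mat below 0.01 m and angle between hub's own z axis and vertical below 0.15 rad and contact force between the fingers and hub below 0.1 N and linear speed of hub below 0.03 m/s and value of joint clamp_arm below 0.3 rad), for 0.2 s.
2. the clamp arm stands open by itself, let go (value of joint clamp_arm above 1.8 rad and contact force between the fingers and clamp_arm below 0.1 N), for 0.2 s.
3. the stick is lifted off the clamp's rest (z of stick in the frame of clamp above 0.045 m), for 0.1 s.
4. the stick has been let go on the upper half of the chute (x of stick in the frame of slide between 0.08 and 0.22 m and y of stick in the frame of slide between -0.05 and 0.05 m and z of stick in the frame of slide between -0.01 and 0.03 m and contact force between the fingers and stick below 0.5 N), for 0.03 s.
At the end, for the whole second after the job is handed in: Stick at rest in the cup (middle within 55 mm of its centre, underside below 28 mm over the cup's underside); hub at rest flat on the mat (middle within 45 mm along, 35 mm across of its centre, tilt < 0.15 rad); clamp arm open above 1.8 rad; all let go (x of hub in the frame of mat between -0.045 and 0.045 m and y of hub in the frame of mat between -0.035 and 0.035 m and z of hub in the frame of mat below 0.01 m and angle between hub's own z axis and vertical below 0.15 rad and contact force between the fingers and hub below 0.1 N and linear speed of each of hub, stick below 0.03 m/s and value of joint clamp_arm above 1.8 rad and horizontal distance between stick and cup below 0.055 m and z of stick in the frame of cup below 0.028 m and contact force between the fingers and stick below 0.1 N); the robot touches nothing.
It fails at once if one of the other things in the drawer (card drive, bottle opener drive, tape, eraser, tin) is moved by more than 20 mm (distance of any of card, opener, tape, eraser, tin from where it was at the start of the episode above 0.02 m).
It fails at once if the hub falls from a height (is loose with its underside more than 60 mm above the desk) (height (world z) of hub above 0.06 m and contact force between anything else and hub below 0.02 N).
It fails at once if the stick falls from a height (is loose more than 60 mm off the chute's surface over the chute, or more than 110 mm above the drawer floor elsewhere) (contact force between anything else and stick below 0.02 N and ((x of stick in the frame of slide between 0 and 0.24 m and y of stick in the frame of slide between -0.06 and 0.06 m and z of stick in the frame of slide above 0.06 m) or (height (world z) of stick above 0.12 m and (x of stick in the frame of slide below 0 m or y of stick in the frame of slide above 0.06 m or y of stick in the frame of slide below -0.06 m)))).
It also fails if it takes over 67 s, if anything falls off the work surface, if the arm or the gripper's body presses on something with over 40 N, if the wrist force passes 120 N, or if a joint passes its speed limit or range.

## Working session

There is one attempt and no reset: what is moved stays moved. The work goes in short steps, Python scripts to look and compute and a shell command to move; the robot and the scene stay as the last step left them, time stands still between calls to the robot, and variables do not carry over. Pictures are saved under pics/ and viewed, at most 12 in all, crops included, and the job is handed in when it is done.

```bash
mkdir -p pics
python3 - <<'E'
from plant import get_state, imaging, ctrl
import cv2,pickle
s=get_state();print(s)
d={n:imaging.read_camera(n) for n in("top","side")}
pickle.dump(d,open("cam0.pkl","wb"))
for n in d:
    cv2.imwrite(f"pics/{n}0.png",d[n]["image"]); c=d[n]; print(n,c["fx"],c["fy"],c["cx"],c["cy"],c["R"],c["t"])
E
```

```text
{'time': 0.0, 'qpos': array([-1.43497714e+00,  2.87168438e-01,  1.57816933e+00, -1.04028114e-05,
        1.27855172e+00, -1.50004660e-01]), 'dq': array([-0.00110535, -0.00028621, -0.00108016, -0.0033972 , -0.00019913,
        0.00032942]), 'joint_efforts': array([ 2.15266400e-04, -4.05976760e+01, -2.92624140e+01, -1.31689303e-04,
        5.82674460e-03,  3.88209529e-06]), 'eef_pos': array([ 0.19025441, -0.64699671,  0.24394942]), 'tcp_rot': array([ 9.89804593e-01,  1.42427348e-01,  3.16633391e-06, -1.14842333e-03]), 'contact_force': array([-0.10144103,  0.08116048, -0.23941067]), 'wrist_torque': array([-0.02592147, -0.00848678, -0.03515287]), 'finger_force': 0.0, 'opening': 1.0022041702083}
top 484.72565821133713 484.72565821133713 281.30565458589894 219.02292322922244 [[ 0.02532512 -0.99967592  0.00258544]
 [-0.98154241 -0.02535598 -0.18955625]
 [ 0.18956038  0.00226281 -0.98186646]] [-0.02671683  0.46038616  1.15262479]
side 400.8093899911711 400.8093899911711 281.941295252581 212.76037045944327 [[-0.87280329 -0.48797143  0.00991528]
 [-0.24603063  0.42233237 -0.87241291]
 [ 0.42152503 -0.76388432 -0.488669  ]] [0.39177188 0.1735227  0.79203569]
```

View pics/top0.png

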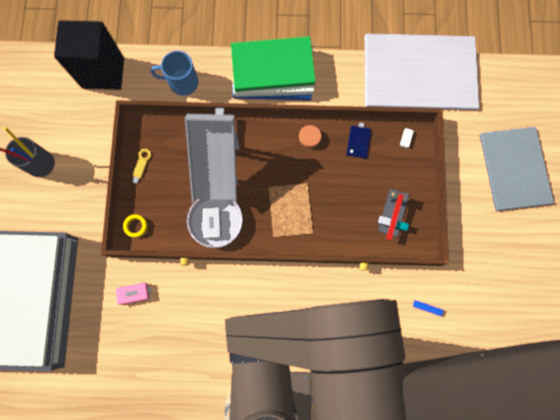

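View pics/side0.png

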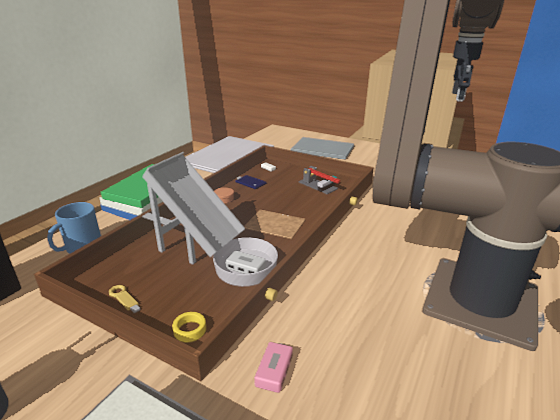

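The top view shows the cup at about (214,222) with the hub in it, the mat at (291,210), the chute running up to (210,112), and the clamp at (395,213) with the teal cap at (404,226). I'll enlarge it to measure.

Run:
```python
import cv2,pickle
im=pickle.load(open("cam0.pkl","rb"))["top"]["image"]
a=cv2.resize(im[105:255,175:325],(600,600),interpolation=cv2.INTER_CUBIC)
b=cv2.resize(im[180:250,365:425],None,fx=3.3*1,fy=3.3,interpolation=cv2.INTER_CUBIC)
import numpy as np
b=cv2.resize(im[180:250,370:420],(200,280),interpolation=cv2.INTER_CUBIC)
c=np.zeros((600,800,3),np.uint8);c[:,:600]=a;c[:280,600:]=b
s=pickle.load(open("cam0.pkl","rb"))["side"]["image"]
c[300:580,600:]=cv2.resize(s[150:210,290:350][:, :],(200,280)) 
cv2.imwrite("pics/c1.png",c)
```

```text
(no output)
```

View pics/c1.png

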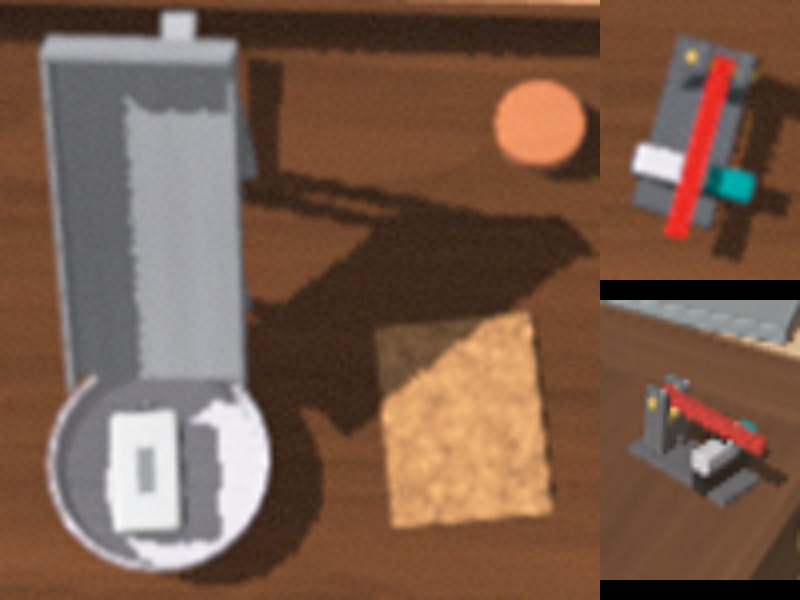

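```bash
cat > h.py <<'E'
import numpy as np,pickle
def ray(c,p,z):
    R,t=np.array(c["R"]),np.array(c["t"]); o=-R.T@t
    d=R.T@np.array([(p[0]-c["cx"])/c["fx"],(p[1]-c["cy"])/c["fy"],1.]); return o+d*(z-o[2])/d[2]
def proj(c,X):
    q=np.array(c["R"])@np.array(X)+np.array(c["t"]); return np.array([c["fx"]*q[0]/q[2]+c["cx"],c["fy"]*q[1]/q[2]+c["cy"]])
E
python3 - <<'E'
from h import *
np.set_printoptions(precision=4,suppress=True)
c=pickle.load(open("cam0.pkl","rb"))["top"]
A=lambda u,v:(175+u/4-.375,105+v/4-.375); B=lambda u,v:(370+(u-600)/4-.375,180+v/4-.375)
print("cup",ray(c,A(159.5,462),.042))
for n,z,P in(("hub",.038,[(112,412),(178,410),(182,530),(115,530)]),("mat",.013,[(376,330),(528,313),(552,511),(392,527)])):
    X=np.array([ray(c,A(*p),z) for p in P]);e=(X[0]+X[1]-X[2]-X[3])/2; f=(X[0]+X[3]-X[1]-X[2])/2
    print(n,X.mean(0),"L",np.linalg.norm(e),np.linalg.norm(f),"yaw",np.arctan2(e[1],e[0]),np.arctan2(-f[0],f[1]))
print("arm",ray(c,B(677,236),.054),ray(c,B(723,60),.054))
print("stick",ray(c,B(636,160),.036),ray(c,B(754,187),.036))
print("slide lower edges",ray(c,A(72,384),.06),ray(c,A(243,380),.06), "upper rim",ray(c,A(44,55),.21),ray(c,A(235,55),.21))
for n,z,p in(("tin",.034,(540,123)),):print(n,ray(c,A(*p),z))
E
```

```text
cup [0.4543 0.15   0.042 ]
hub [0.4497 0.1582 0.038 ] L 0.07508728875656369 0.04115908898249479 yaw 0.08150887413886844 0.04129890941570684
mat [ 0.4923 -0.0366  0.013 ] L 0.12898192430699715 0.09981412660823687 yaw 0.12064590185897454 0.13364439265974884
arm [ 0.4172 -0.2775  0.054 ] [ 0.5281 -0.3078  0.054 ]
stick [ 0.4672 -0.2569  0.036 ] [ 0.452  -0.3298  0.036 ]
slide lower edges [0.4982 0.2036 0.06  ] [0.5034 0.0989 0.06  ] upper rim [0.6496 0.2016 0.21  ] [0.6524 0.0962 0.21  ]
tin [ 0.6841 -0.0823  0.034 ]
```

```bash
cat >> h.py <<'E'
from scipy.spatial.transform import Rotation as Ro
def go(pos,yaw,pre=None):
    """shift mm + rotvec from the present pose to pos, tool down with x at yaw; pre = world rotvec applied after"""
    from plant import get_state
    s=get_state(); R0=Ro.from_quat(s["tcp_rot"]); R1=Ro.from_euler("z",yaw)*Ro.from_euler("x",np.pi)
    if pre is not None: R1=Ro.from_rotvec(pre)*R1
    print("shift",np.round(R0.inv().apply(np.array(pos)-s["eef_pos"])*1000,1),"rot",np.round((R0.inv()*R1).as_rotvec(),4))
E
python3 -c "
from h import *
go((.45,-.3,.25),.285);go((.45,.158,.2),.06)
from plant import ctrl;print(ctrl.tip_reach)"
```

```text
shift [ 347.1 -259.7   -5.3] rot [-0.0022 -0.0003  0.0008]
shift [ 476.2 -699.1   45.7] rot [-0.0022 -0.      0.2258]
0.014
```

```bash
python3 -m jog '[[0,347,-260,-5,0,0,0],[0,347,-260,-5,0,0,0],[0,347,-260,-5,0,0,0],[0,347,-260,-5,0,0,0],[0,347,-260,-5,0,0,0],[0,347,-260,-5,0,0,0],[0,347,-260,-5,0,0,0],[0,347,-260,-5,0,0,0],[0,347,-260,-5,0,0,0],[0,347,-260,-5,0,0,0],[0,347,-260,-5,0,0,0]]' 30
python3 - <<'E'
from h import *
import cv2
from plant import get_state,imaging
s=get_state();w=imaging.read_camera("wrist");pickle.dump((s,w),open("w1.pkl","wb"));cv2.imwrite("pics/w1.png",w["image"])
print(s["eef_pos"],s["tcp_rot"])
go((.45,.158,.2),.06)
E
```

```text
time: 1.2
eef_pos: [0.45, -0.2997, 0.25]
tcp_rot: [0.99, 0.143, -0.0, -0.0]
contact_force: [-0.1, -0.4, -1.0]
opening: 1.002
finger_force: 0.0
[ 0.45001855 -0.29974543  0.24995163] [ 9.89672516e-01  1.43346246e-01 -3.99987121e-04 -7.38779934e-05]
shift [ 129.8 -439.7   50. ] rot [-2.000e-04  8.000e-04  2.261e-01]
```

View pics/w1.png

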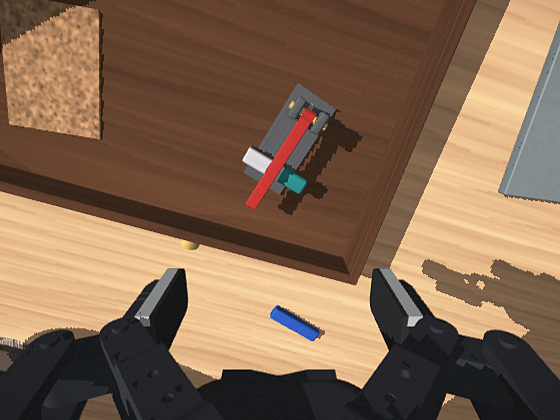

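The wrist view shows the closed red arm from its end at (251,205) to the hinge at (309,113). The stick runs from its aluminium end at (248,157) to the teal end at (303,186), and the blue look-alike lies outside the drawer.

```bash
cat >> h.py <<'E'
def wcam(s,w):
    T=np.eye(4);T[:3,:3]=Ro.from_quat(s["tcp_rot"]).as_matrix();T[:3,3]=s["eef_pos"]
    M=np.linalg.inv(T@np.array(w["tool_from_camera"])); return dict(w,R=M[:3,:3],t=M[:3,3])
E
python3 - <<'E'
from h import *
c=wcam(*pickle.load(open("w1.pkl","rb")))
for n,p,z in(("armend",(251,206),.054),("hingeend",(309,112),.054),("stW",(249,157),.036),("stT",(300,184),.036),("mat corner",(101,138),.013)):print(n,ray(c,p,z))
E
python3 -m jog '[[0,130,-440,0,0,0,0.226],[0,130,-440,0,0,0,0.226],[0,130,-440,0,0,0,0.226],[0,130,-440,0,0,0,0.226],[0,130,-440,0,0,0,0.226],[0,130,-440,0,0,0,0.226],[0,130,-440,0,0,0,0.226],[0,130,-440,0,0,0,0.226],[0,130,-440,0,0,0,0.226],[0.3,130,-440,50,0,0,0.226],[0.3,130,-440,50,0,0,0.226],[0.3,130,-440,50,0,0,0.226]]'
python3 - <<'E'
from h import *
import cv2
from plant import get_state,imaging
s=get_state();w=imaging.read_camera("wrist");pickle.dump((s,w),open("w2.pkl","wb"));cv2.imwrite("pics/w2.png",w["image"])
go((.45,.158,.031),.06)
E
```

```text
armend [ 0.42038925 -0.27869874  0.054     ]
hingeend [ 0.5290481  -0.30809171  0.054     ]
stW [ 0.46709431 -0.26250295  0.036     ]
stT [ 0.45429072 -0.32392381  0.036     ]
mat corner [ 0.43659223 -0.09658974  0.013     ]
time: 2.45
eef_pos: [0.4502, 0.1573, 0.1993]
tcp_rot: [1.0, 0.029, -0.002, 0.0]
contact_force: [0.6, 0.5, 0.4]
opening: 0.698
finger_force: 0.0
shift [ -1.5  -1.  170.1] rot [ 0.0004 -0.0004 -0.0023]
```

View pics/w2.png

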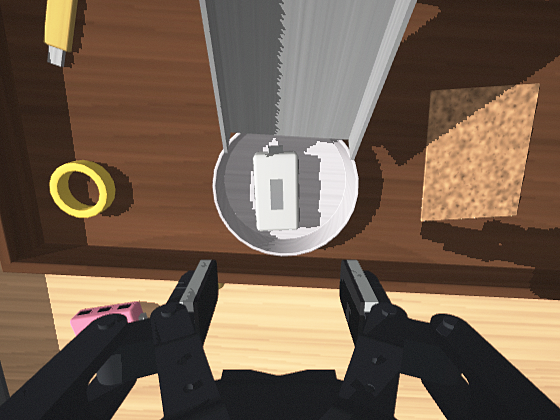

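The hub's top face spans roughly (253,153), (297,152), (300,228) and (258,229). Its plug points up towards the chute, and the mat is at (432,90) to (518,214).

Run:
```python
from h import *
c=wcam(*pickle.load(open("w2.pkl","rb")))
for n,z,P in(("hub",.038,[(253,153),(297,152),(300,227),(258,229)]),("mat",.013,[(432,90),(540,84),(518,214),(421,221)])):
    X=np.array([ray(c,p,z) for p in P]);e=(X[0]+X[1]-X[2]-X[3])/2; f=(X[0]+X[3]-X[1]-X[2])/2
    print(n,X.mean(0),"L",np.linalg.norm(e),np.linalg.norm(f),"yaw",np.arctan2(e[1],e[0]),np.arctan2(-f[0],f[1]))
print("cup",ray(c,(286,183),.042))
```

```text
hub [0.45246056 0.15801193 0.038     ] L 0.073250083848411 0.04033065596003065 yaw 0.10771888805051558 0.09489405304910264
mat [ 0.49295506 -0.03684397  0.013     ] L 0.1280941727969339 0.09957172959107967 yaw 0.1262726236315627 0.1230246293989802
cup [0.46225161 0.1503441  0.042     ]
```

```bash
python3 -m jog '[[0.3,0,-1,50,0,0,-0.025],[0.3,0,-1,100,0,0,-0.025],[0.3,0,-1,130,0,0,-0.025],[0.3,0,-1,150,0,0,-0.025],[0.3,0,-1,160,0,0,-0.025],[0.3,0,-1,168,0,0,-0.025],[0.3,0,-1,169,0,0,-0.025]]' 30
```

```text
time: 3.2
eef_pos: [0.4518, 0.1589, 0.0321]
tcp_rot: [0.999, 0.042, 0.001, -0.0]
contact_force: [-0.3, -0.2, 1.2]
opening: 0.697
finger_force: 0.0
```

```bash
python3 -m jog '[[0.7,0,0,0,0,0,0],[0.7,0,0,0,0,0,0],[0.7,0,0,0,0,0,0],[0.7,0,0,0,0,0,0],[0.7,0,0,0,0,0,0]]' 30; python3 -m jog '[[0.7,0,0,-10,0,0,0],[0.7,0,0,-30,0,0,0],[0.7,0,0,-45,0,0,0],[0.7,0,0,-45,0,0,0]]'
python3 -c "
from h import *
go((.493,-.037,.08),.125)"
```

```text
time: 3.7
eef_pos: [0.4519, 0.1596, 0.0328]
tcp_rot: [0.999, 0.043, 0.001, 0.0]
contact_force: [-0.2, -2.2, 6.5]
opening: 0.484
finger_force: 33.1
time: 4.1
eef_pos: [0.452, 0.1599, 0.0786]
tcp_rot: [0.999, 0.043, 0.002, -0.0]
contact_force: [-0.2, -0.0, -1.5]
opening: 0.483
finger_force: 32.3
shift [ 24.2 199.6  -1.4] rot [-0.0003 -0.0046 -0.04  ]
```

```bash
python3 -m jog '[[0.7,-12,0,-25,0,0,0],[0.7,-12,0,-40,0,0,0],[0.7,-10,40,-40,0,0,0],[0.7,-4,85,-40,0,0,-0.02],[0.7,10,130,-40,0,0,-0.04],[0.7,24,170,-40,0,0,-0.04],[0.7,24,195,-30,0,0,-0.04],[0.7,24,200,-10,0,0,-0.04],[0.7,24,200,15,0,0,-0.04],[0.7,24,200,30,0,0,-0.04],[0.7,24,200,38,0,0,-0.04],[0.7,24,200,41,0,0,-0.04]]'
python3 -c "
from h import *
go((.493,-.037,.0315),.125)"
```

```text
time: 5.3
eef_pos: [0.4903, -0.0374, 0.0339]
tcp_rot: [0.998, 0.062, -0.001, -0.001]
contact_force: [-0.1, -0.5, -0.3]
opening: 0.484
finger_force: 32.3
shift [ 2.7 -0.   2.4] rot [-0.0012  0.0027 -0.0001]
```

```bash
python3 -m jog '[[0.7,0,0,0,0,0,0],[0.7,0,0,1,0,0,0],[0.7,0,0,2,0,0,0],[0.7,0,0,2,0,0,0]]'
```

```text
time: 5.7
eef_pos: [0.4918, -0.0378, 0.0339]
tcp_rot: [0.998, 0.062, 0.001, 0.0]
contact_force: [0.3, -0.2, -0.7]
opening: 0.482
finger_force: 32.3
```

```bash
python3 -m jog '[[0.7,0,0,1,0,0,0],[0.7,0,0,2,0,0,0],[0.7,0,0,2,0,0,0]]'
```

```text
time: 6.0
eef_pos: [0.4917, -0.0378, 0.0319]
tcp_rot: [0.998, 0.062, 0.0, 0.0]
contact_force: [-1.3, 0.2, 3.6]
opening: 0.484
finger_force: 32.7
```

```bash
python3 -m jog '[[0.3,0,0,0,0,0,0],[0.3,0,0,0,0,0,0],[0.3,0,0,0,0,0,0],[0.3,0,0,-30,0,0,0],[0.3,0,0,-80,0,0,0],[0.3,0,0,-130,0,0,0],[0.3,0,0,-130,0,0,0],[0.3,0,0,-130,0,0,0]]'
python3 - <<'E'
from h import *
import cv2
from plant import imaging
cv2.imwrite("pics/t2.png",imaging.read_camera("top")["image"])
d=np.array([np.cos(.262),-np.sin(.262)]);p=np.array([.4285,-.2806])
go((*p,.12),-.262)
E
```

```text
time: 6.8
eef_pos: [0.4924, -0.038, 0.1631]
tcp_rot: [0.998, 0.062, 0.002, 0.001]
contact_force: [0.5, -0.0, -0.5]
opening: 0.704
finger_force: 0.0
shift [-92.4 233.2  41.1] rot [-0.000e+00  1.000e-04  3.868e-01]
```

View pics/t2.png

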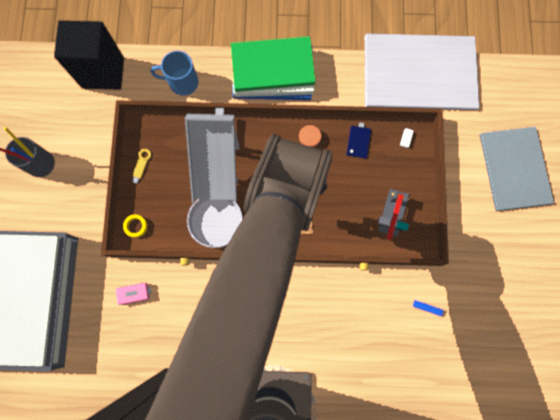

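The cup at (215,222) is empty and the clamp at (397,212) is unchanged. The arm hides the mat, but the release read zero force, so I go on to the clamp tip.

```bash
python3 -m jog '[[0.5,-92,233,0,0,0,0.387],[0.5,-92,233,0,0,0,0.387],[0.5,-92,233,0,0,0,0.387],[0.5,-92,233,0,0,0,0.387],[0.5,-92,233,0,0,0,0.387],[0.5,-92,233,0,0,0,0.387],[0.5,-92,233,0,0,0,0.387],[0.5,-92,233,0,0,0,0.387]]' 30
python3 - <<'E'
from h import *
import cv2
from plant import get_state,imaging
s=get_state();w=imaging.read_camera("wrist");pickle.dump((s,w),open("w3.pkl","wb"));cv2.imwrite("pics/w3.png",w["image"])
go((.4285,-.2806,.047),-.262)
E
```

```text
time: 7.65
eef_pos: [0.4285, -0.2789, 0.1595]
tcp_rot: [0.991, -0.13, -0.001, -0.001]
contact_force: [0.7, 0.6, -0.7]
opening: 0.504
finger_force: 0.0
shift [  0.4   2.2 112.9] rot [-0.0017  0.0024  0.0012]
```

View pics/w3.png

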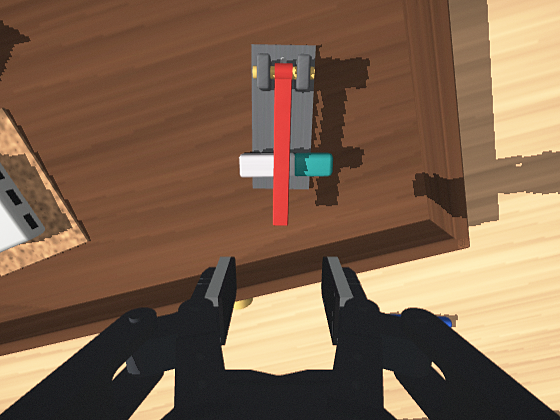

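The hub lies on the mat at the left. The red arm lines up with the tool from its end at (280,225) to the hinge at (284,68), and the stick spans x 239 to 332 at row 164.

Run:
```python
from h import *
c=wcam(*pickle.load(open("w3.pkl","rb")))
a=ray(c,(280,225),.054);b=ray(c,(284,66),.054);d=(b-a)/np.linalg.norm(b-a)
print(a,b,np.linalg.norm(b-a),np.arctan2(d[1],d[0]),"tip",a+.01*d,"hinge",a+.112*d)
print(ray(c,(239.5,164),.037),ray(c,(332,163),.037),ray(c,(285,187),.014))
yaw=-.258;t=a+.01*d
go((t[0],t[1],.047),yaw)
```

```text
[ 0.41913952 -0.27776393  0.054     ] [ 0.52877865 -0.30977492  0.054     ] 0.11421665133291108 -0.2840706695673989 tip [ 0.42873874 -0.28056659  0.054     ] hinge [ 0.52665084 -0.30915367  0.054     ]
[ 0.47088152 -0.25850341  0.037     ] [ 0.45276222 -0.32920649  0.037     ] [ 0.43773003 -0.28739243  0.014     ]
shift [  0.6   2.1 112.9] rot [-0.0017  0.0024 -0.0028]
```

```bash
python3 -m jog '[[0.5,1,2,45,0,0,0],[0.5,1,2,80,0,0,0],[0.5,1,2,100,0,0,0],[0.5,1,2,110,0,0,0],[0.5,1,2,113,0,0,0],[0.9,1,2,113,0,0,0],[0.9,1,2,113,0,0,0],[0.95,1,2,113,0,0,0],[0.95,1,2,113,0,0,0],[0.95,1,2,113,0,0,0]]' 25
python3 - <<'E'
from h import *
r=102
for a in np.linspace(0,1.5,16):print(round(a,2),np.round([r*(1-np.cos(a)),-r*np.sin(a)],0))
E
```

```text
time: 8.7
eef_pos: [0.4309, -0.2813, 0.0498]
tcp_rot: [0.991, -0.132, 0.001, -0.002]
contact_force: [2.5, 5.9, 2.6]
opening: 0.13
finger_force: 28.1
0.0 [ 0. -0.]
0.1 [  1. -10.]
0.2 [  2. -20.]
0.3 [  5. -30.]
0.4 [  8. -40.]
0.5 [ 12. -49.]
0.6 [ 18. -58.]
0.7 [ 24. -66.]
0.8 [ 31. -73.]
0.9 [ 39. -80.]
1.0 [ 47. -86.]
1.1 [ 56. -91.]
1.2 [ 65. -95.]
1.3 [ 75. -98.]
1.4 [  85. -101.]
1.5 [  95. -102.]
```

```bash
python3 -m jog '[[0.95,1,0,-10,0,0,0],[0.95,2,0,-20,0,0,0],[0.95,5,0,-30,0,0,0],[0.95,8,0,-39,0,0,0],[0.95,12,0,-48,0,0,0],[0.95,18,0,-57,0,0,0],[0.95,24,0,-65,0,0,0],[0.95,31,0,-72,0,0,0],[0.95,39,0,-79,0,0,0],[0.95,47,0,-85,0,0,0]]'
python3 -m jog '[[0.95,9,0,-5,0,0,0],[0.95,18,0,-9,0,0,0],[0.95,28,0,-12,0,0,0],[0.95,38,0,-15,0,0,0],[0.95,47,0,-16,0,0,0],[0.95,47,0,-16,0,0,0]]'
python3 - <<'E'
from h import *
import cv2
from plant import imaging
s=imaging.read_camera("side")["image"]
cv2.imwrite("pics/s2.png",cv2.resize(s[90:240,260:460],(800,600),interpolation=cv2.INTER_CUBIC))
E
```

```text
time: 9.7
eef_pos: [0.4745, -0.2935, 0.1334]
tcp_rot: [0.991, -0.131, -0.002, -0.002]
contact_force: [-0.1, 4.9, -4.7]
opening: 0.131
finger_force: 24.3
time: 10.3
eef_pos: [0.5218, -0.3069, 0.1502]
tcp_rot: [0.991, -0.131, 0.001, -0.0]
contact_force: [0.8, 5.3, 0.1]
opening: 0.13
finger_force: 25.1
```

View pics/s2.png

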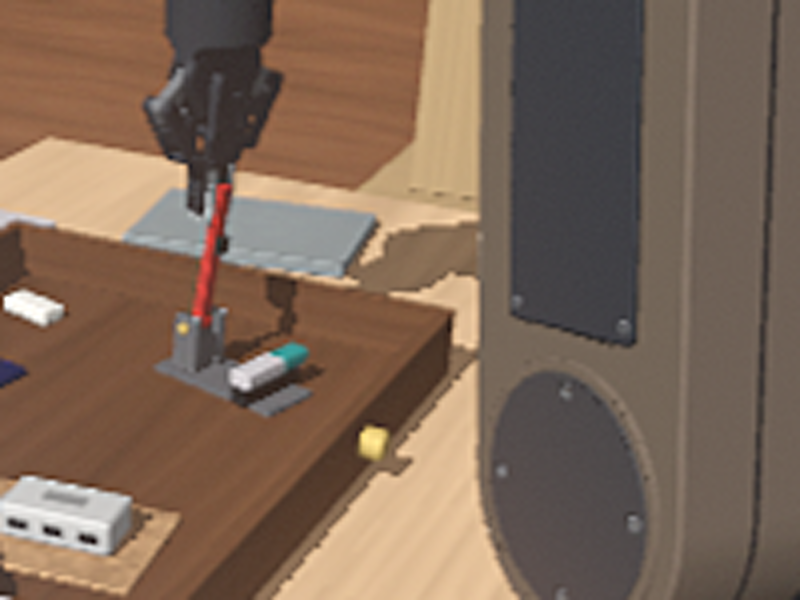

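The red arm is nearly upright and in the grip, at (215,250) in the crop. The stick still lies on its rest, and the hub sits flat on the mat. I'll release.

```bash
python3 -m jog '[[0.5,0,0,0,0,0,0],[0.5,0,0,0,0,0,0],[0.5,0,0,0,0,0,0],[0.5,0,0,0,0,0,0],[0.5,-20,0,-30,0,0,0],[0.5,-60,0,-40,0,0,0],[0.5,-62,0,-40,0,0,0],[0.5,-62,0,-40,0,0,0]]'
python3 - <<'E'
from h import *
import cv2
from plant import get_state,imaging
s=get_state();w=imaging.read_camera("wrist");pickle.dump((s,w),open("w4.pkl","wb"));cv2.imwrite("pics/w4.png",w["image"])
go((.461,-.2925,.034),-.262)
E
```

```text
time: 11.15
eef_pos: [0.4602, -0.2912, 0.1899]
tcp_rot: [0.991, -0.131, 0.001, 0.001]
contact_force: [0.1, -0.6, -0.2]
opening: 0.5
finger_force: 0.0
shift [  0.4   1.  155.6] rot [ 0.0007 -0.0013 -0.0007]
```

View pics/w4.png

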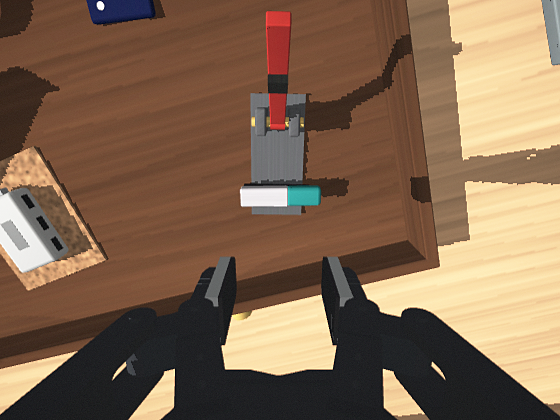

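The clamp stands open by itself. The stick lies free, spanning (240,196) to (320,195). Next I turn 90° to grip across its 18 mm.

Run:
```python
from h import *
c=wcam(*pickle.load(open("w4.pkl","rb")))
P=[ray(c,p,.040) for p in((240.5,187),(320.5,186),(320.5,206),(240.5,207))]
P=np.array(P);m=P.mean(0);e=P[0]+P[3]-P[1]-P[2];print(m,np.linalg.norm(e)/2,np.linalg.norm(P[0]-P[3]),"yaw",np.arctan2(-e[0],e[1]))
go((m[0],m[1],.0425),-.262+np.pi/2)
```

```text
[ 0.46125784 -0.29393426  0.04      ] 0.07244179476683217 0.018826848069731915 yaw -0.25080395564282754
shift [  1.    2.3 147.1] rot [ 1.6000e-03 -5.0000e-04 -1.5715e+00]
```

```bash
python3 -m jog '[[0.5,1,2,20,0,0,-1.566],[0.5,1,2,40,0,0,-1.566],[0.5,1,2,60,0,0,-1.566],[0.5,1,2,60,0,0,-1.566],[0.5,1,2,60,0,0,-1.566],[0.5,1,2,60,0,0,-1.566],[0.5,1,2,60,0,0,-1.566],[0.5,1,2,60,0,0,-1.566],[0.5,1,2,60,0,0,-1.566],[0.5,1,2,60,0,0,-1.566],[0.5,1,2,60,0,0,-1.566],[0.5,1,2,60,0,0,-1.566]]' 30
python3 -c "
from h import *
go((.461,-.2935,.0425),1.309)"
```

```text
time: 12.4
eef_pos: [0.4616, -0.2934, 0.1287]
tcp_rot: [0.795, 0.607, -0.0, -0.0]
contact_force: [-0.1, -0.7, -0.0]
opening: 0.498
finger_force: 0.0
shift [-0.3 -0.6 86.2] rot [-0.0003 -0.0002 -0.0051]
```

```bash
python3 -m jog '[[0.5,0,-1,40,0,0,0],[0.5,0,-1,65,0,0,0],[0.5,0,-1,80,0,0,0],[0.5,0,-1,86,0,0,0],[0.5,0,-1,86,0,0,0],[0.9,0,-1,86,0,0,0],[0.9,0,-1,86,0,0,0],[0.9,0,-1,86,0,0,0],[0.9,0,-1,86,0,0,0],[0.9,0,-1,86,0,0,0]]' 30
python3 -m jog '[[0.9,0,0,-5,0,0,0],[0.9,0,0,-15,0,0,0],[0.9,0,0,-35,0,0,0],[0.9,0,0,-50,0,0,0],[0.9,0,0,-50,0,0,0]]'
```

```text
time: 13.4
eef_pos: [0.461, -0.2937, 0.0449]
tcp_rot: [0.795, 0.607, 0.0, 0.002]
contact_force: [-0.8, -0.3, 6.1]
opening: 0.198
finger_force: 31.3
time: 13.9
eef_pos: [0.4614, -0.2941, 0.0963]
tcp_rot: [0.795, 0.607, 0.0, 0.003]
contact_force: [0.4, -0.2, -0.4]
opening: 0.198
finger_force: 30.6
```

Run:
```python
from h import *
c=pickle.load(open("cam0.pkl","rb"))["top"]
A=lambda u,v:np.array((175+u/4-.375,105+v/4-.375))
B=Ro.from_euler("y",-42,degrees=True).as_matrix()
def pt(o,yaw,p):return np.array([o[0],o[1],.052])+Ro.from_euler("z",yaw).apply(B@np.array(p))
for o in((.505,.15),(.51,.15)):
  for p in((.215,.052,.03),(.215,-.052,.03),(0,.052,.022),(0,-.052,.022),(0,.052,0),(0,-.052,0)):
    q=proj(c,pt(o,0,p)); print(o,p,np.round((q+.375-[175,105])*4,0))
# tool pose
o=(.507,.15);yaw=0.;R=Ro.from_euler("y",-42,degrees=True)
P=lambda x,h:pt(o,yaw,(x,0,h))
w=R.as_rotvec()
go(P(.15,.08),np.pi/2,w);go(P(.15,.019),np.pi/2,w)
go((.50,.0,.26),np.pi/2)
```

```text
(0.505, 0.15) (0.215, 0.052, 0.03) [40. 58.]
(0.505, 0.15) (0.215, -0.052, 0.03) [230.  62.]
(0.505, 0.15) (0, 0.052, 0.022) [ 71. 394.]
(0.505, 0.15) (0, -0.052, 0.022) [242. 398.]
(0.505, 0.15) (0, 0.052, 0) [ 78. 376.]
(0.505, 0.15) (0, -0.052, 0) [246. 380.]
(0.51, 0.15) (0.215, 0.052, 0.03) [40. 49.]
(0.51, 0.15) (0.215, -0.052, 0.03) [230.  54.]
(0.51, 0.15) (0, 0.052, 0.022) [ 72. 386.]
(0.51, 0.15) (0, -0.052, 0.022) [243. 390.]
(0.51, 0.15) (0, 0.052, 0) [ 78. 368.]
(0.51, 0.15) (0, -0.052, 0) [246. 373.]
shift [ 455.4  -16.7 -116.8] rot [-0.724   0.1009 -0.2536]
shift [466.3  22.5 -71.3] rot [-0.724   0.1009 -0.2536]
shift [ 293.4  -39.5 -164.7] rot [ 0.0046  0.0033 -0.267 ]
```

```bash
python3 -m jog '[[0.9,40,0,-45,0,0,-0.1],[0.9,80,-5,-85,0,0,-0.2],[0.9,120,-10,-120,0,0,-0.267],[0.9,160,-20,-145,0,0,-0.267],[0.9,200,-28,-160,0,0,-0.267],[0.9,240,-35,-165,0,0,-0.267],[0.9,280,-39,-165,0,0,-0.267],[0.9,293,-39,-165,0,0,-0.267],[0.9,293,-39,-165,0,0,-0.267]]'
python3 - <<'E'
from h import *
R=Ro.from_euler("y",-42,degrees=True)
for h in(.11,.019):go(np.array([.507,.15,.052])+R.apply((.15,0,h)),np.pi/2,R.as_rotvec())
E
```

```text
time: 14.8
eef_pos: [0.4994, 0.0015, 0.2576]
tcp_rot: [0.706, 0.708, -0.0, -0.0]
contact_force: [0.5, -0.3, -0.8]
opening: 0.196
finger_force: 30.6
shift [148.4  46.   23.5] rot [-0.7342 -0.0012  0.0032]
shift [148.2 106.9  91. ] rot [-0.7342 -0.0012  0.0032]
```

```bash
python3 -m jog '[[0.9,30,10,-10,-0.15,0,0],[0.9,60,20,-10,-0.3,0,0],[0.9,90,30,0,-0.45,0,0],[0.9,120,40,10,-0.6,0,0],[0.9,148,46,23,-0.734,0,0],[0.9,148,46,23,-0.734,0,0],[0.9,148,46,23,-0.734,0,0]]'
python3 - <<'E'
from h import *
import cv2
from plant import get_state,imaging
s=get_state();w=imaging.read_camera("wrist");cv2.imwrite("pics/w5.png",w["image"]);pickle.dump((s,w),open("w5.pkl","wb"))
R=Ro.from_euler("y",-42,degrees=True)
for h in(.03,.019):go(np.array([.507,.15,.052])+R.apply((.15,0,h)),np.pi/2,R.as_rotvec())
E
```

```text
time: 15.5
eef_pos: [0.5451, 0.147, 0.2337]
tcp_rot: [0.66, 0.661, 0.252, 0.253]
contact_force: [0.6, -0.9, -0.5]
opening: 0.197
finger_force: 30.6
shift [ 3.4 -2.1 80.1] rot [ 0.0003  0.0018 -0.0004]
shift [ 3.4 -2.1 91.1] rot [ 0.0003  0.0018 -0.0004]
```

View pics/w5.png

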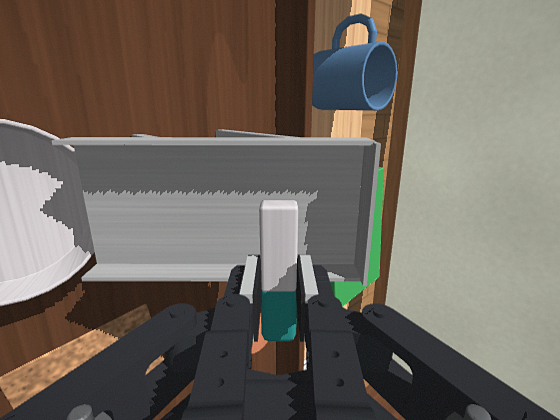

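The stick is held over the chute at about (280,270). The chute runs from its lower end at (85,205) to the end plate at (365,205), with its cheeks at rows 142 and 272.

Run:
```python
from h import *
np.set_printoptions(precision=4,suppress=True)
c=wcam(*pickle.load(open("w5.pkl","rb")))
R=Ro.from_euler("y",-42,degrees=True);o=np.array([.507,.15,.052])
M,t=np.array(c["R"]),np.array(c["t"]);C=R.inv().apply(-M.T@t-o)
def f(p,z):
    d=R.inv().apply(M.T@np.array([(p[0]-c["cx"])/c["fx"],(p[1]-c["cy"])/c["fy"],1])); return C+d*(z-C[2])/d[2]
for n,p,z in(("cheek L far low",(62,141),.022),("cheek near low",(86,280),.022),("plate far top",(378,143),.03),("plate near top",(366,282),.03),("lower end mid",(88,205),0),("upper base",(360,200),0)):print(n,f(p,z))
```

```text
cheek L far low [0.0054 0.0529 0.022 ]
cheek near low [ 0.0016 -0.0521  0.022 ]
plate far top [0.2131 0.0527 0.03  ]
plate near top [ 0.2141 -0.0486  0.03  ]
lower end mid [0.0005 0.0014 0.    ]
upper base [0.2126 0.0057 0.    ]
```

```bash
python3 -m jog '[[0.9,2,-2,35,0,0,0],[0.9,2,-2,65,0,0,0],[0.9,2,-2,80,0,0,0],[0.9,2,-2,87,0,0,0],[0.9,2,-2,90,0,0,0],[0.9,2,-2,90,0,0,0]]'
python3 -c "
from h import *
R=Ro.from_euler('y',-42,degrees=True)
for h in(.019,.017):go(np.array([.507,.15,.052])+R.apply((.15,0,h)),np.pi/2,R.as_rotvec())"
```

```text
time: 16.15
eef_pos: [0.6053, 0.1492, 0.1682]
tcp_rot: [0.66, 0.659, 0.254, 0.254]
contact_force: [-0.2, -0.4, 0.2]
opening: 0.199
finger_force: 30.6
shift [ 0.8 -0.8  1.5] rot [ 0.0022  0.001  -0.0009]
shift [ 0.8 -0.8  3.5] rot [ 0.0022  0.001  -0.0009]
```

```bash
python3 -m jog '[[0.9,0,0,1,0,0,0],[0.9,0,0,2,0,0,0],[0.9,0,0,3,0,0,0],[0.9,0,0,3,0,0,0]]'
```

```text
time: 16.55
eef_pos: [0.6064, 0.1502, 0.166]
tcp_rot: [0.66, 0.66, 0.254, 0.254]
contact_force: [-5.8, -1.6, 4.8]
opening: 0.199
finger_force: 31.5
```

```bash
python3 -m jog '[[0.5,0,0,-1,0,0,0],[0.5,0,0,-1,0,0,0],[0.5,0,0,-1,0,0,0],[0.5,0,0,-10,0,0,0],[0.5,0,0,-40,0,0,0],[0.5,0,0,-80,0,0,0],[0.5,0,0,-110,0,0,0],[0.5,0,0,-110,0,0,0],[0.5,0,0,-110,0,0,0]]'
python3 - <<'E'
from plant import imaging
import cv2,numpy as np
a=imaging.read_camera("top")["image"][100:260,170:430];b=imaging.read_camera("side")["image"][140:330,120:380]
cv2.imwrite("pics/f.png",np.vstack([cv2.resize(a,(487,300)),cv2.resize(b,(410,300)).__class__ and cv2.resize(b,(487,300))]))
E
```

```text
time: 17.45
eef_pos: [0.5328, 0.1502, 0.2475]
tcp_rot: [0.66, 0.66, 0.255, 0.254]
contact_force: [-0.2, 0.6, -0.9]
opening: 0.499
finger_force: 0.0
```

View pics/f.png

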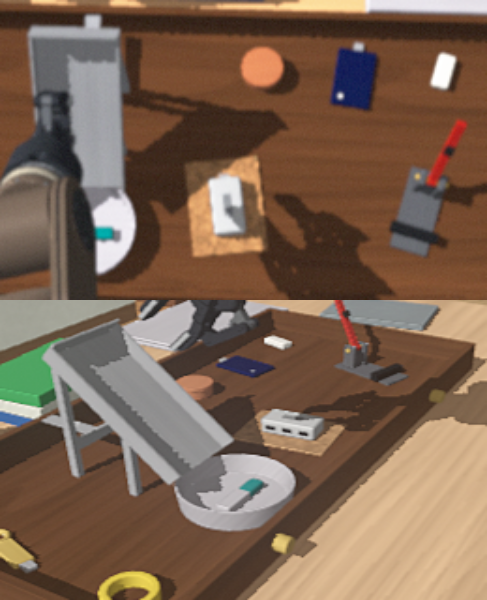

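The stick lies flat in the cup, at (245,493) in the side view. The hub is flat on the mat, the clamp stands open and the other things are undisturbed. I'll let it settle briefly and hand in.

```bash
python3 -m jog '[[0.5,0,0,0,0,0,0],[0.5,0,0,0,0,0,0],[0.5,0,0,0,0,0,0],[0.5,0,0,0,0,0,0],[0.5,0,0,0,0,0,0]]'; python3 -c "
from plant import workorder;print(workorder.sign_off())"
```

```text
time: 18.05
eef_pos: [0.5328, 0.1501, 0.2463]
tcp_rot: [0.66, 0.66, 0.254, 0.254]
contact_force: [0.9, -0.1, 0.0]
opening: 0.499
finger_force: 0.0
the job is handed in; nothing more can be done
None
```

I handed the job in at about 18 s of the 67 s allowed; the sign-off returned no verdict, but the last pictures show the hub flat on the mat, the clamp standing open, the stick at rest in the cup and nothing else visibly disturbed.

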